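Put the lemon away and give each storage box its own lid

ROBOT

A 7-joint arm with a two-finger parallel gripper is mounted at the origin on a cart in front of the work surface, level with it; the furniture and walls round the work are solid. World frame = base frame: x ahead of the robot, y to its left, z up, the work surface at z = 0. Lengths are in m, angles in rad, forces in N, time in s.
With the tool pointing down it reaches from about 0.425 to 0.875 m from the base axis. Payload 8.4 kg.
Tool frame: the origin (TCP) lies on the centre line of the jaws, within the pads' length; the fingertips stand 14 mm ahead of it and the grasp point (between the pads) lies 5 mm behind it; z points along the fingers, y is the line along which they close (so a half turn about z gives the same grasp; the last joint's range is limited). The gripper opens to 87 mm and grips with 3 to 60 N. Pads are 19 mm wide; open, the fingers measure 117 mm over their backs; the gripper's body (75 mm by 190 mm) begins 51 mm behind the grasp point.
Start: joints at [1.088, 0.333, 0.04, 1.465, -0.013, 1.343, -0.059], TCP at [0.243, -0.603, 0.237] pointing down, gripper open.
Joint ranges: [-2.58, 2.58], [-0.38, 2.09], [-1.3, 1.39], [0.25, 2.4], [-1.5, 4.64], [0.08, 2.09], [-2.65, 2.65]. Speed limits (rad/s): [2.22, 2.22, 2.79, 2.79, 3.14, 3.14, 3.14].

INTERFACE

Orientations are given as a unit quaternion [w, x, y, z].
In Python, from workcell import env gives the robot as it stands. Calls block until the motion is done:
- env.move_to(position, orientation): joint-space move of the TCP to a pose.
- env.move_straight(position, rotation=None, feed=0.15): straight line of the TCP; rotation=None keeps the orientation; feed is the mean speed in m/s.
- env.set_joints(angles): joint-space move.
- env.command_gripper(opening, strength=None): finger opening in m; strength is the grip in N (None keeps the last); returns when the fingers have stopped.
- env.dwell(seconds).
- env.ik(position, orientation): joint angles nearest the present ones, or None.
- env.snapshot(name): name is "scene" or "top"; returns a dict with "frame" (420x560x3 uint8, blue, green, red), "range_z" (420x560 float32, m along the optical axis (not along the pixel's ray), 0 where there is no reading), "fovy" (degrees; the focal length in pixels is half the picture's height over the tangent of half this angle, whatever the lens; pixels are square), "cx", "cy" (the principal point, pixels), "D" ([k1, k2, p1, p2, k3] as OpenCV has them; the pictures are not rectified), "R" (3x3) and "t" (3): a world point X has camera coordinates R X + t. Camera axes: x right, y down, z forward; pixel columns grow to the right and rows downward; lengths in m; the calibration is good to about 2 mm. A picture is of the moment at which its call begins.
A pose or a line that the arm cannot do raises env.MotionError and nothing moves.
- env.sign_off(): hands the job in; it is judged then, once.
Readings, each from a call of its own:
- env.read_t(): time.
- env.read_qpos(): joint angles.
- env.read_dq(): joint speeds.
- env.read_joint_efforts(): joint torques, N m.
- env.read_ee_pos(): TCP position.
- env.read_orientation(): TCP orientation.
- env.read_ft_force(): force on the tool from outside, world axes, zero at the start.
- env.read_ft_torque(): the same for the moment, N m.
- env.read_grip_width(): finger opening in m.
- env.read_gripper_force(): force on a finger pad.
Only numpy, scipy, OpenCV 4.12 (cv2) and the standard library are available. Lean on these libraries where they do the work, as an engineer would, in place of code of your own. Each camera call takes 0.05 s, during which the arm holds its last target. There are 200 camera calls.

TASK

The three white storage boxes are wearing each other's wooden lids. Put the lemon into the round box, then close every box with the lid that fits it, fully home so that its rim lies flat on the box all round; leave the boxes standing where they are.

Things in the scene. Friction and masses are not known exactly. Their poses are not given: they have to be found in the camera images.
- round_box: round white stoneware storage box, open on top under its lid: 134 mm outside diameter, 120 mm mouth, 88 mm tall, walls and floor 6 mm, 0.9 kg, loose. Origin: centre of its underside, z up; the rim is at z = 88 mm
- square_box: square white stoneware storage box: 110 x 110 mm outside, mouth 98 x 98 mm, 70 mm tall, walls 6 mm, 0.9 kg, loose. Origin: centre of its underside; x and y along its sides; the rim is at z = 70 mm
- oblong_box: oblong white stoneware storage box, the lowest: 86 mm (x) by 142 mm (y) outside, mouth 74 x 130 mm, 56 mm tall, walls 6 mm, 0.9 kg, loose. Origin: centre of its underside; the rim is at z = 56 mm
- round_lid: round wooden lid, at the start lying loose on the square box: plate 136 mm across, z 10 to 20 mm, over a grey plug 114 mm across, z 0 to 10 mm, tapering to 106 mm at its foot. Grip: round wooden knob on the centre, 26 mm across at z 31 to 41, top at z 44 mm. 130 to 250 g. Origin: centre of the plug's underside, z up; home, it is 78 mm above the round box's underside, plug 3 mm clear all round
- square_lid: square wooden lid, at the start lying loose on the oblong box: plate 112 x 112 mm, z 10 to 20 mm, over a plug 92 x 92 mm, z 0 to 10 mm, its grey seal rounded below. Grip: upright wooden bar on the centre, 14 mm wide (x), 66 mm long (y), z 20 to 44 mm. 180 g. Origin: centre of the plug's underside, z up; home, it is 60 mm above the square box's underside, sides parallel, any quarter turn
- oblong_lid: oblong wooden lid, at the start lying loose on the round box: plate 88 (x) by 144 mm (y), z 10 to 20 mm, over a plug 68 x 124 mm, z 0 to 10 mm, its grey seal rounded below. Grip: upright wooden bar on the centre, 14 mm wide (x), 66 mm long (y), z 20 to 44 mm. 180 g. Origin: centre of the plug's underside, z up; home, it is 46 mm above the oblong box's underside, either way round
- lemon: yellow lemon, 78 mm long (x), 55 mm wide (y), 56 mm high, 70 to 150 g, lying on the left half of the chopping board. Origin: centre of its underside as it lies at the start
- board: wooden chopping board lying on the cold hob, fixed: 210 mm (x) by 300 mm (y), 21 mm thick. Origin: centre of its underside; the lemon lies 45 to 75 mm to +y of its middle, the -y end is free and is a good clean place to lay a lid aside for the moment
Mind the look-alikes: they are no part of the job. What is shaped like the square_lid but black is not meant.

How it is judged:
By the outcome, as a careful person would: the job done as asked, in the order asked, and still so for the second after the job is handed in, with the robot touching nothing.
It also fails if it takes over 118 s, if anything falls off the work surface, if the arm or the gripper's body presses on something with over 40 N, if the wrist force passes 120 N, or if a joint passes its speed limit or range.

## Working session

There is one attempt and no reset: what is moved stays moved. The work goes in short steps, each a Python script; the robot and the scene stay as the last script left them, time stands still between calls to the robot, and variables do not carry over. Pictures are saved under pics/ and viewed, at most 14 in all, crops included, and the job is handed in when it is done.

```bash
ls; mkdir -p pics
cat > h.py <<'E'
import numpy as np, cv2
from workcell import env
def snap(n):
    s=env.snapshot(n); f=210/np.tan(np.radians(s["fovy"]/2))
    s["K"]=np.array([[f,0,s["cx"]],[0,f,s["cy"]],[0,0,1]]); s["R"]=np.array(s["R"]); s["t"]=np.array(s["t"]); s["D"]=np.array(s["D"],float); return s
def cloud(s):
    h,w=s["range_z"].shape
    u,v=np.meshgrid(np.arange(w),np.arange(h))
    p=cv2.undistortPoints(np.stack([u,v],-1).reshape(-1,1,2).astype(float),s["K"],s["D"]).reshape(h,w,2)
    z=s["range_z"]; c=np.dstack([p*z[...,None],z])
    X=(c-s["t"])@s["R"]; X[z<=0]=np.nan; return X
def at_z(s,px,z):
    p=cv2.undistortPoints(np.array(px,float).reshape(-1,1,2),s["K"],s["D"]).reshape(-1,2)
    d=np.c_[p,np.ones(len(p))]@s["R"]; o=-s["R"].T@s["t"]
    return o+d*((z-o[2])/d[:,2])[:,None]
E
cat > a.py <<'E'
from h import *
for n in("scene","top"):
    s=snap(n); cv2.imwrite(f"pics/{n}0.png",cv2.resize(s["frame"],(784,588),interpolation=cv2.INTER_CUBIC)); np.save(f"{n}0.npy",s,allow_pickle=True)
    print(n,-s["R"].T@s["t"],s["R"][2],s["fovy"],s["D"])
print(env.read_orientation(),env.read_t())
E
python3 a.py
```

```text
pics
scene [-0.00774748  0.17166216  0.74551193] [ 0.63528753 -0.29916612 -0.71197569] 57.36951836372035 [0.00665522 0.         0.         0.         0.        ]
top [ 0.35720453 -0.17161605  1.05675966] [ 0.21347425  0.0363528  -0.9762721 ] 53.22362618396644 [0.02438578 0.         0.         0.         0.        ]
[-7.15642872e-04  9.81637959e-01  1.90752114e-01 -1.90121737e-04] 0.1
```

View pics/scene0.png

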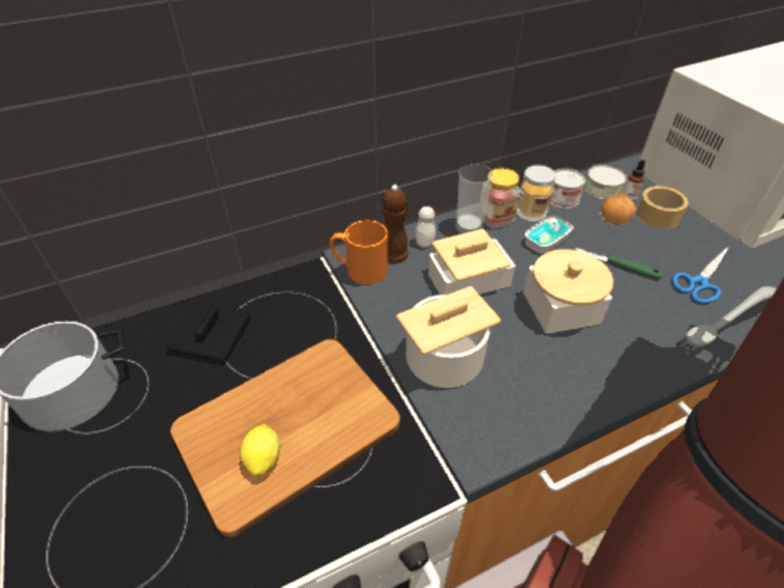

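View pics/top0.png

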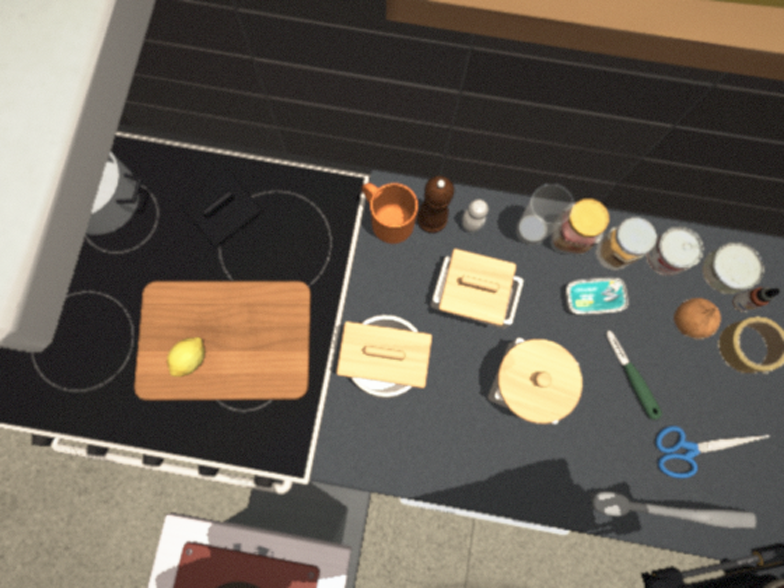

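Top view (784-wide picture):
- Boxes and lids: the oblong lid (385,353) lies on the round box, the square lid (480,287) on the oblong box, and the round lid (540,381) on the square box.
- Lemon and board: the lemon is at (186,356) on the board (224,340).

Possible mix-ups:
- Lids: the black square lid on the hob (228,210) is not meant. The three light wooden lids are told apart by outline. The wooden ring (757,345) is not a lid.
- Lemon: the yellow jar cap (590,218) and the onion (698,318) are not meant. The lemon is on the board.

```bash
cat > b.py <<'E'
from h import *
S={n:np.load(f"{n}0.npy",allow_pickle=True).item() for n in("scene","top")}
C={n:cloud(S[n]) for n in S}
s=S["top"];X=C["top"]
P=np.vstack([C[n].reshape(-1,3) for n in C]);P=P[np.isfinite(P[:,0])]
hsv=cv2.cvtColor(s["frame"],cv2.COLOR_BGR2HSV)
def comp(px,m):
    n,l=cv2.connectedComponents(m.astype(np.uint8)); return l==l[px[1],px[0]]
for nm,px in dict(oblong=(252,265),square=(328,215),round=(375,285)).items():
    w=(abs(hsv[...,0].astype(int)-18)<10)&(hsv[...,1]>60)&(hsv[...,2]>90)&(X[...,2]>.04)
    m=comp(px,w); Q=X[m]; Q=Q[np.isfinite(Q[:,0])]
    zc=np.median(Q[:,2]); pl=Q[abs(Q[:,2]-zc)<.006]
    A=np.c_[pl[:,:2]-pl[:,:2].mean(0),np.ones(len(pl))]; co=np.linalg.lstsq(A,pl[:,2],rcond=None)[0]
    r=cv2.minAreaRect(pl[:,:2].astype(np.float32)); 
    up=Q[Q[:,2]>zc+.012]; rb=cv2.minAreaRect(up[:,:2].astype(np.float32))
    print(nm,len(pl),"z",co[2],"slope",co[:2],"std",(A@co-pl[:,2]).std(),"rect",r,"grip",rb,up[:,2].max())
    c=np.array(r[0]); # multi-view rim points
    x,y,w_,h_=cv2.boundingRect(m.astype(np.uint8)); print(px,x,y,w_,h_)
m=(abs(hsv[...,0].astype(int)-27)<5)&(hsv[...,1]>150)&(X[...,2]>.02)
m=comp((133,254),m);Q=X[m];r=cv2.minAreaRect(Q[:,:2].astype(np.float32));print("lemon",r,Q[:,2].max(),m.sum())
b=(X[...,2]>.012)&(X[...,2]<.03)&(hsv[...,0]<20);b=comp((190,240),b);print("board",cv2.minAreaRect(X[b][:,:2].astype(np.float32)),np.median(X[b][:,2]))
# height map 1cm
lo=np.array([.2,-.85]);H=np.zeros((70,140))
ij=((P[:,:2]-lo)/.01).astype(int);k=(ij>=0).all(1)&(ij[:,0]<70)&(ij[:,1]<140)
np.maximum.at(H,(ij[k,0],ij[k,1]),P[k,2])
im=cv2.applyColorMap((np.clip(H,0,.4)/.4*255).astype(np.uint8),cv2.COLORMAP_JET)[::-1,::-1]
im=cv2.resize(im,(784,392),interpolation=0)
for y in np.arange(-.8,.55,.1): cv2.putText(im,f"{y:.1f}",(int((.55-y)/.01*5.6),388),0,.35,(255,255,255))
for x in np.arange(.3,.9,.1): cv2.putText(im,f"{x:.1f}",(0,int((.9-x)/.01*5.6)),0,.35,(255,255,255))
crop=s["frame"][160:320,80:440]; crop=cv2.resize(crop,(784,348),interpolation=cv2.INTER_CUBIC)
cv2.imwrite("pics/hm.png",im);cv2.imwrite("pics/crop.png",crop)
E
python3 b.py
```

```text
oblong 2221 z 0.1095117122564929 slope [-0.00322114  0.0002682 ] std 0.001754077654693651 rect ((0.4667896330356598, -0.15813985466957092), (0.08800620585680008, 0.14393110573291779), 1.5852583646774292) grip ((0.46666064858436584, -0.15818354487419128), (0.014250236563384533, 0.06536511331796646), 1.0111515522003174) 0.13752618925729404
(252, 265) 241 230 67 47
square 1843 z 0.07719509394864653 slope [-0.00015824  0.00010044] std 0.0018286173345379727 rect ((0.6142230033874512, -0.29450273513793945), (0.11187263578176498, 0.1125897467136383), 85.37168884277344) grip ((0.6138734221458435, -0.2944694757461548), (0.06506030261516571, 0.01505441777408123), 84.75267791748047) 0.10476277575633818
(328, 215) 313 178 55 54
round 2630 z 0.09184758301956887 slope [-0.00112996 -0.00097178] std 0.0017289164377102908 rect ((0.4724475145339966, -0.4140186011791229), (0.13443051278591156, 0.13232453167438507), 5.585684776306152) grip ((0.47170987725257874, -0.41355374455451965), (0.023875363171100616, 0.023375824093818665), 54.75898361206055) 0.12030405939802256
(375, 285) 355 242 60 61
lemon ((0.3896137475967407, -0.07553660869598389), (1.0398401021957397, 2.26800274848938), 10.558847427368164) nan 235091
board ((0.45353537797927856, 0.12880966067314148), (0.20853294432163239, 0.30254796147346497), 10.123454093933105) 0.020739624483903235
```

View pics/hm.png

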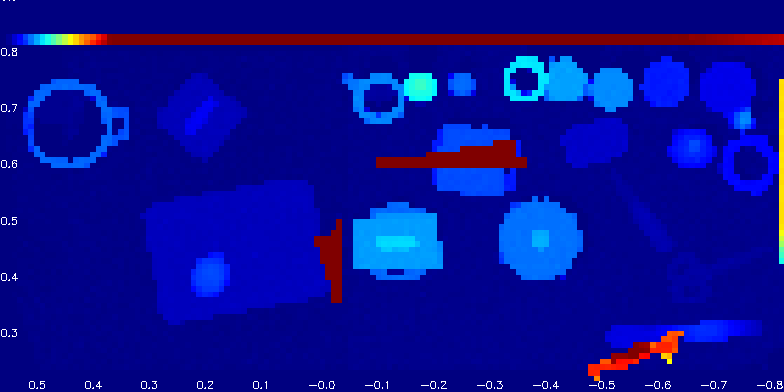

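View pics/crop.png

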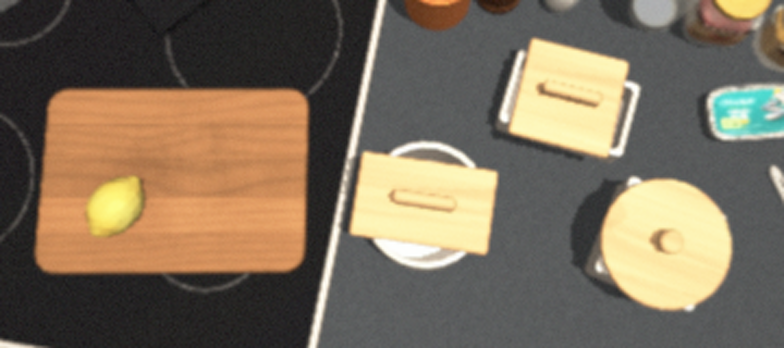

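```bash
cat >> h.py <<'E'
def q(a): return np.array([0,np.cos(a/2),np.sin(a/2),0])
def best(p,a):
    q0=np.array(env.read_qpos()); c=[]
    for k in(-2,-1,0,1,2):
        j=env.ik(p,q(a+k*np.pi))
        if j is not None: c.append((np.abs(np.array(j)-q0).max(),a+k*np.pi))
    return min(c)[1] if c else None
def go(x,y,z,a):
    a=best([x,y,z],a); assert a is not None,"no ik"; env.move_to([x,y,z],q(a)); return a
def st(m=""):
    print(m,"t%.1f"%env.read_t(),"p",np.round(env.read_ee_pos(),4),"F",np.round(env.read_ft_force(),1),"w %.4f"%env.read_grip_width(),"g %.1f"%env.read_gripper_force())
def rimpts(X,hsv,c,rad,zlo,zhi):
    m=(hsv[...,1]<70)&(hsv[...,2]>100)&(X[...,2]>zlo)&(X[...,2]<zhi)&(np.hypot(X[...,0]-c[0],X[...,1]-c[1])<rad); return m
E
cat > c.py <<'E'
from h import *
from scipy.optimize import least_squares
for n in("scene","top"):
    s=np.load(f"{n}0.npy",allow_pickle=True).item();X=cloud(s);hsv=cv2.cvtColor(s["frame"],cv2.COLOR_BGR2HSV)
    hi=X[X[...,2]>.35]; print(n,"high: ",len(hi))
    for y0 in np.arange(-.8,.6,.2):
        k=hi[(hi[:,1]>y0)&(hi[:,1]<y0+.2)&(hi[:,0]<.8)]
        if len(k): print(" y%.1f"%y0,len(k),k.min(0).round(2),k.max(0).round(2))
    m=(abs(hsv[...,0].astype(int)-27)<6)&(hsv[...,1]>120)&(X[...,2]>.026)&(np.hypot(X[...,0]-.4,X[...,1]-.19)<.07)
    Q=X[m];r=cv2.minAreaRect(Q[:,:2].astype(np.float32));print(" lemon",r,Q[:,2].max(),m.sum())
    m=rimpts(X,hsv,(.4668,-.158),.085,.082,.096);Q=X[m]
    f=least_squares(lambda p:np.hypot(Q[:,0]-p[0],Q[:,1]-p[1])-.0635,[.4668,-.158],loss="soft_l1",f_scale=.002)
    print(" round",f.x,len(Q),np.std(f.fun),np.median(Q[:,2]))
for nm,p,a in(("obl",(.467,-.158,.22),1.6),("lem",(.40,.19,.047),.8),("sq",(.614,-.294,.2),1.48),("rnd",(.472,-.414,.2),0),("brd",(.47,.055,.06),1.6)):
    print(nm,best(p,a),[None if (j:=env.ik(p,q(a+k*np.pi))) is None else np.round(j,1) for k in(0,1)])
E
python3 c.py
```

```text
scene high:  45176
 y-0.2 15102 [-0.02 -0.08  0.35] [ 0.08 -0.    0.57]
 y-0.0 1599 [0.01 0.   0.35] [0.04 0.02 0.45]
 lemon ((0.40635284781455994, 0.1749238222837448), (0.053518153727054596, 0.06138989329338074), 26.556888580322266) 0.07895963753439007 763
 round [ 0.46793438 -0.15840553] 256 0.0019478150631919995 0.0888583453820037
top high:  42521
 y-0.8 8 [ 0.27 -0.61  0.35] [ 0.28 -0.6   0.4 ]
 y-0.6 314 [ 0.26 -0.6   0.38] [ 0.28 -0.54  0.44]
 y-0.4 8573 [ 0.61 -0.38  0.72] [ 0.64 -0.2   0.75]
 y-0.2 19917 [ 0.36 -0.2   0.72] [ 0.62 -0.02  0.88]
 lemon ((0.40900763869285583, 0.1731707751750946), (0.05657421797513962, 0.05663946270942688), 21.88361358642578) 0.08025901102864419 472
 round [ 0.46744876 -0.15995459] 239 0.0018382632120746286 0.08910895503542039
obl 7.883185307179586 [array([ 0.7,  0. , -0.4,  1.8,  0. ,  1.3,  0.2]), None]
lem 7.083185307179586 [array([ 0.4,  0.2, -1. ,  2.1,  0.2,  0.9, -1.5]), array([ 0.5,  0.3, -1.1,  2.1,  0.3,  0.9,  1.6])]
sq 1.48 [array([ 0.6,  0.4, -0.3,  1.4,  0.1,  1.3,  0.2]), array([-0.4,  0.7,  1.2,  1.5, -0.7,  1.4, -2.4])]
rnd -6.283185307179586 [array([ 0.7,  0.3, -0.1,  1.6,  0. ,  1.3, -0.9]), array([ 1. ,  0.3, -0.5,  1.6,  0.2,  1.3,  2.1])]
brd -4.683185307179587 [array([ 0.5,  0.2, -0.8,  2. ,  0.2,  0.9, -0.4]), array([ 0.9,  0.4, -1.2,  2. ,  0.5,  1. ,  2.6])]
```

```bash
cat > d.py <<'E'
from h import *
env.command_gripper(.05,30)
a=go(.4668,-.1581,.22,np.radians(91.5)); st("above")
env.move_straight([.4668,-.1581,.126]); st("down")
env.command_gripper(0,30); st("grip")
env.move_straight([.4668,-.1581,.20]); st("lift")
a=go(.4701,.0353,.13,np.radians(10.1)); st("over board")
env.move_straight([.4701,.0353,.0605],feed=.1); st("low")
env.command_gripper(.05); st("open")
env.move_straight([.4701,.0353,.15],feed=.3)
go(.40,.174,.18,.8); st("up")
E
python3 d.py
```

```text
above t2.8 p [ 0.4666 -0.1596  0.22  ] F [-0.5 -1.1  0.6] w 0.0501 g 0.0
down t3.6 p [ 0.467  -0.1584  0.1262] F [ 0.8 -0.1  0.6] w 0.0500 g 0.0
grip t4.3 p [ 0.4669 -0.1581  0.1261] F [ 0.6 -0.   1. ] w 0.0138 g 30.0
lift t4.9 p [ 0.4663 -0.158   0.1991] F [-0.9 -0.2 -2. ] w 0.0138 g 30.0
over board t6.1 p [0.47   0.0346 0.1297] F [-0.3 -0.9 -1.4] w 0.0137 g 30.0
low t6.9 p [0.4705 0.0354 0.0609] F [-0.1 -0.2 -0.7] w 0.0134 g 30.0
open t7.8 p [0.4701 0.0353 0.0605] F [-0.8 -1.  -0.6] w 0.0500 g 0.0
up t9.0 p [0.3995 0.1736 0.1792] F [ 0.4 -0.4 -0.2] w 0.0496 g 0.0
```

```bash
cat > e.py <<'E'
from h import *
from scipy.optimize import least_squares
env.set_joints([1.088,.333,.04,1.465,-.013,1.343,-.059]); st()
for n in("scene","top"):
    s=snap(n);np.save(f"{n}1.npy",s,allow_pickle=True);X=cloud(s);hsv=cv2.cvtColor(s["frame"],cv2.COLOR_BGR2HSV)
    m=(X[...,2]>.030)&(np.hypot(X[...,0]-.408,X[...,1]-.178)<.06);Q=X[m]
    c=Q[:,:2].mean(0);u,v=np.linalg.eigh(np.cov(Q[:,:2].T));r=cv2.minAreaRect(Q[:,:2].astype(np.float32));ax=v[:,1]
    d=(Q[:,:2])@v; print(n,"lemon rect",r,"pca axis",np.degrees(np.arctan2(ax[1],ax[0])),"ext",np.ptp(d,axis=0),"ctr",v@((d.max(0)+d.min(0))/2),Q[:,2].max())
    m=rimpts(X,hsv,(.4675,-.159),.085,.082,.096);Q=X[m]
    f=least_squares(lambda p:np.hypot(Q[:,0]-p[0],Q[:,1]-p[1])-.0635,[.4668,-.158],loss="soft_l1",f_scale=.002)
    print(" round",f.x,len(Q),np.std(f.fun))
    m=(X[...,2]>.034)&(X[...,2]<.05)&(np.hypot(X[...,0]-.47,X[...,1]-.035)<.1);Q=X[m]
    print(" lid",cv2.minAreaRect(Q[:,:2].astype(np.float32)),np.median(Q[:,2]),Q[:,2].std())
    cv2.imwrite(f"pics/{n}1.png",cv2.resize(s["frame"][140:320,60:300] if n=="top" else s["frame"][160:400,80:400],None,fx=2.4,fy=2.4,interpolation=cv2.INTER_CUBIC))
E
python3 e.py
```

```text
t11.8 p [ 0.2443 -0.6025  0.2369] F [ 0.9 -0.   0. ] w 0.0501 g 0.0
scene lemon rect ((0.4069325923919678, 0.17577841877937317), (0.05676208436489105, 0.059219371527433395), 22.335779190063477) pca axis 146.07437218527335 ext [0.05193412 0.07449764] ctr [0.40925673 0.17525805] 0.07919787356127794
 round [ 0.46772878 -0.15853361] 578 0.00196316463606648
 lid ((0.46946048736572266, 0.03501252830028534), (0.14481806755065918, 0.08872107416391373), 10.181058883666992) 0.04139241675090993 0.0015919739120257204
top lemon rect ((0.4087963104248047, 0.1745072603225708), (0.06449428200721741, 0.057391054928302765), 11.011497497558594) pca axis 153.2723500233215 ext [0.05452541 0.07561596] ctr [0.40896945 0.17508943] 0.08160686431066433
 round [ 0.46739128 -0.15996325] 484 0.0018367591722464292
 lid ((0.4687590003013611, 0.035148151218891144), (0.14113911986351013, 0.08862002938985825), 10.207263946533203) 0.04136115041871339 0.0020160873308826674
```

View pics/top1.png

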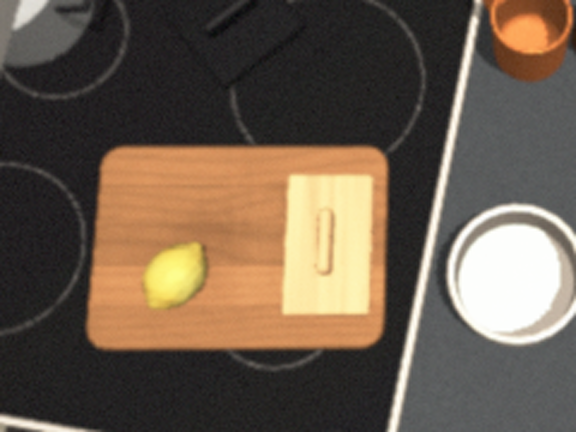

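Viewed: the oblong lid lies flat on the board at (328,243), the round box is open at (517,272), and the lemon at (175,275) has its long axis up-right in the picture, about 150° in world.

```bash
cat > f.py <<'E'
from h import *
env.command_gripper(.085,20)
a=go(.409,.175,.16,np.radians(150)); st("above")
env.move_straight([.409,.175,.044]); st("down")
env.command_gripper(0,20); st("grip")
env.move_straight([.409,.175,.20]); st("lift")
a=go(.4676,-.1592,.18,a); st("over box")
env.move_straight([.4676,-.1592,.048],feed=.1); st("low")
env.command_gripper(.072); env.dwell(.3); st("open")
env.move_straight([.4676,-.1592,.18]); st("up")
env.set_joints([1.088,.333,.04,1.465,-.013,1.343,-.059])
s=snap("top");X=cloud(s);np.save("top2.npy",s,allow_pickle=True)
m=np.hypot(X[...,0]-.4676,X[...,1]+.1592)<.05;print("max z in box",np.nanmax(X[m][:,2]))
cv2.imwrite("pics/top2.png",cv2.resize(s["frame"][140:320,200:440],None,fx=2.4,fy=2.4,interpolation=cv2.INTER_CUBIC))
E
python3 f.py
```

```text
above t15.6 p [0.4095 0.1744 0.1601] F [-0.2  0.3  0.4] w 0.0850 g 0.0
down t16.5 p [0.4095 0.1753 0.0446] F [ 1.  -0.1  0.1] w 0.0850 g 0.0
grip t17.1 p [0.4092 0.1749 0.0442] F [-0.  -1.1  4.6] w 0.0533 g 20.0
lift t18.3 p [0.4085 0.1748 0.1991] F [ 0.3  0.7 -1.1] w 0.0538 g 20.0
over box t19.6 p [ 0.468  -0.1575  0.1801] F [ 0.2  1.  -1.1] w 0.0537 g 20.0
low t21.1 p [ 0.468  -0.1594  0.0486] F [-0.5 -0.2 -0.8] w 0.0532 g 20.0
open t22.0 p [ 0.4676 -0.1592  0.048 ] F [-0.2 -1.5 -0.2] w 0.0721 g 0.0
up t23.1 p [ 0.467  -0.1591  0.1791] F [-0.2  0.4 -0.8] w 0.0722 g 0.0
max z in box 0.06595548652129868
```

View pics/top2.png

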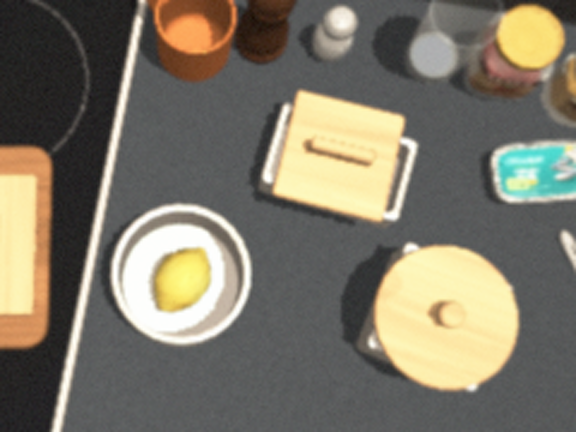

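The lemon lies in the round box at (183,278), flat and well below the rim. Next is the round lid, with its knob at (449,313).

```bash
cat >> h.py <<'E'
def insert(x,y,zh,lim=12):
    """lower from zh+.014 to zh in 2 mm steps, watching the force"""
    for d in(.012,.010,.008,.006,.004,.002,.0005):
        env.move_straight([x,y,zh+d],feed=.04); env.dwell(.1); F=np.array(env.read_ft_force())
        if F[2]>lim: st("contact at +%.4f"%d); return d
    st("down"); return 0
E
cat > g.py <<'E'
from h import *
env.command_gripper(.05,30)
a=go(.472,-.4138,.20,0.3); st("above")
env.move_straight([.472,-.4138,.110]); env.command_gripper(0,30); st("grip")
env.move_straight([.472,-.4138,.20]); st("lift")
a=go(.4676,-.1592,.20,a)
env.move_straight([.4676,-.1592,.117+.016]); st("over")
r=insert(.4676,-.1592,.1175)
E
python3 g.py
```

```text
above t26.8 p [ 0.4707 -0.4156  0.2002] F [-0.2 -0.8  0.5] w 0.0500 g 0.0
grip t28.1 p [ 0.4722 -0.4139  0.1104] F [-0.8 -0.1  3.8] w 0.0248 g 30.0
lift t28.9 p [ 0.4715 -0.4134  0.1988] F [ 0.  -0.3 -1.7] w 0.0252 g 30.0
over t30.5 p [ 0.4679 -0.1599  0.1334] F [ 0.1 -0.2 -0.5] w 0.0251 g 30.0
down t32.9 p [ 0.4679 -0.1593  0.1186] F [-2.4  0.4  6.1] w 0.0250 g 30.0
```

```bash
cat >> h.py <<'E'
def plate(X,c,rad,zl,zh):
    Q=X[(np.hypot(X[...,0]-c[0],X[...,1]-c[1])<rad)&(X[...,2]>zl)&(X[...,2]<zh)]
    A=np.c_[Q[:,:2]-Q[:,:2].mean(0),np.ones(len(Q))];co=np.linalg.lstsq(A,Q[:,2],rcond=None)[0]
    print("plate z %.4f slope"%co[2],co[:2].round(4),"n",len(Q),cv2.minAreaRect(Q[:,:2].astype(np.float32)))
def boxfit(X,hsv,c,zr,L,W,ang0):
    """rectangular box pose from white rim points: distance to the rim's centre line"""
    from scipy.optimize import least_squares
    m=rimpts(X,hsv,c,.5*np.hypot(L,W)+.02,zr-.007,zr+.008);Q=X[m][:,:2]
    l,w=L/2-.003,W/2-.003
    def f(p):
        d=Q-p[:2];ca,sa=np.cos(p[2]),np.sin(p[2]);u=np.abs(d[:,0]*ca+d[:,1]*sa)-l;v=np.abs(-d[:,0]*sa+d[:,1]*ca)-w
        o=np.hypot(np.maximum(u,0),np.maximum(v,0))+np.minimum(np.maximum(u,v),0); return o
    r=least_squares(f,[c[0],c[1],ang0],loss="soft_l1",f_scale=.002,x_scale=[.01,.01,.1])
    print("box",r.x[:2].round(4),"deg %.2f"%np.degrees(r.x[2]),len(Q),"std %.4f"%r.fun.std(),"minrect",cv2.minAreaRect(Q.astype(np.float32))); return r.x
E
cat > i.py <<'E'
from h import *
env.command_gripper(.05); st("open")
env.move_straight([.4676,-.1592,.22],feed=.3)
env.set_joints([1.088,.333,.04,1.465,-.013,1.343,-.059]); st()
for n in("scene","top"):
    s=snap(n);X=cloud(s);np.save(n+"3.npy",s,allow_pickle=True);hsv=cv2.cvtColor(s["frame"],cv2.COLOR_BGR2HSV)
    print(n);plate(X,(.4676,-.1592),.08,.09,.107)
    boxfit(X,hsv,(.472,-.414),.070,.11,.11,0.)
    boxfit(X,hsv,(.472,-.414),.070,.11,.11,.5)
    boxfit(X,hsv,(.614,-.294),.056,.142,.086,np.radians(85))
    plate(X,(.614,-.294),.085,.07,.083)
    if n=="top": cv2.imwrite("pics/top3.png",cv2.resize(s["frame"][140:320,200:440],None,fx=2.4,fy=2.4,interpolation=cv2.INTER_CUBIC))
E
python3 i.py
```

```text
open t33.6 p [ 0.4676 -0.1592  0.118 ] F [-0.1 -0.1 -0.4] w 0.0497 g 0.0
 t36.0 p [ 0.2448 -0.6022  0.2368] F [ 0.7  0.7 -0.1] w 0.0500 g 0.0
scene
plate z 0.0996 slope [ 0.0076 -0.0083] n 2125 ((0.46779122948646545, -0.15764190256595612), (0.13336428999900818, 0.13368095457553864), 69.3548583984375)
box [ 0.4743 -0.4119] deg -13.43 550 std 0.0019 minrect ((0.4761059880256653, -0.4137742221355438), (0.11208715289831161, 0.11469508707523346), 76.93170166015625)
box [ 0.4743 -0.4119] deg -13.43 550 std 0.0019 minrect ((0.4761059880256653, -0.4137742221355438), (0.11208715289831161, 0.11469508707523346), 76.93170166015625)
box [ 0.612  -0.2969] deg 83.20 235 std 0.0017 minrect ((0.6128411293029785, -0.2974742352962494), (0.14370685815811157, 0.08807042986154556), 82.07301330566406)
plate z 0.0774 slope [ 0.0059 -0.0058] n 1060 ((0.6140288710594177, -0.29314273595809937), (0.11390125006437302, 0.11365579068660736), 84.66536712646484)
top
plate z 0.0997 slope [-0.0009 -0.0015] n 2623 ((0.467164546251297, -0.15874865651130676), (0.13286055624485016, 0.13326507806777954), 54.84101104736328)
box [ 0.4738 -0.4128] deg -13.46 558 std 0.0019 minrect ((0.474365234375, -0.413625568151474), (0.1101650521159172, 0.11050296574831009), 76.7001724243164)
box [ 0.4738 -0.4128] deg -13.46 558 std 0.0019 minrect ((0.474365234375, -0.413625568151474), (0.1101650521159172, 0.11050296574831009), 76.7001724243164)
box [ 0.6114 -0.2978] deg 83.36 228 std 0.0020 minrect ((0.6127721667289734, -0.29843685030937195), (0.1417035162448883, 0.08717307448387146), 82.91362762451172)
plate z 0.0772 slope [-0.0015  0.0002] n 1899 ((0.6141173839569092, -0.2945687174797058), (0.1118699312210083, 0.11249983310699463), 85.69941711425781)
```

View pics/top3.png

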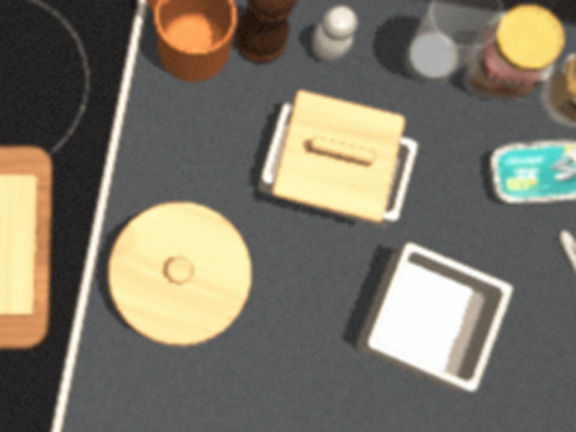

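The round lid sits level at home: plate z is 0.0997 against 0.098 nominal plus the usual 1.5 mm depth bias. The square box is open at (440,316). Next is the square lid, with its bar at (341,150).

```bash
cat > j.py <<'E'
from h import *
env.command_gripper(.05,30)
a=go(.614,-.2944,.20,np.radians(85.3)); st("above")
env.move_straight([.614,-.2944,.094]); env.command_gripper(0,30); st("grip")
env.move_straight([.614,-.2944,.20]); st("lift")
x,y=.4742,-.4130
go(x,y,.20,np.radians(76.55))
env.move_straight([x,y,.0985+.014]); st("over")
r=insert(x,y,.0985)
E
python3 j.py
```

```text
above t38.0 p [ 0.613  -0.2966  0.2001] F [ 0.6 -0.3 -0.3] w 0.0503 g 0.0
grip t39.6 p [ 0.6142 -0.2943  0.0942] F [0.8 0.4 1.2] w 0.0137 g 30.0
lift t40.5 p [ 0.6134 -0.2943  0.1987] F [ 0.4 -0.1 -1.5] w 0.0134 g 30.0
over t42.0 p [ 0.4751 -0.4129  0.1133] F [-0.2 -0.3 -1.2] w 0.0137 g 30.0
down t44.4 p [ 0.4742 -0.413   0.099 ] F [ 0.1 -0.  -0.8] w 0.0138 g 30.0
```

```bash
cat > k.py <<'E'
from h import *
env.command_gripper(.05); st("open")
env.move_straight([.4742,-.413,.22],feed=.3)
env.set_joints([1.088,.333,.04,1.465,-.013,1.343,-.059]); st()
for n in("scene","top"):
    s=snap(n);X=cloud(s);np.save(n+"4.npy",s,allow_pickle=True);hsv=cv2.cvtColor(s["frame"],cv2.COLOR_BGR2HSV)
    print(n);plate(X,(.4742,-.413),.075,.072,.09)
    boxfit(X,hsv,(.612,-.297),.056,.142,.086,np.radians(83.5))
    plate(X,(.4701,.0353),.085,.034,.048)
    Q=X[(np.hypot(X[...,0]-.4701,X[...,1]-.0353)<.05)&(X[...,2]>.055)];print("bar",cv2.minAreaRect(Q[:,:2].astype(np.float32)))
    if n=="top": cv2.imwrite("pics/top4.png",cv2.resize(s["frame"][140:320,200:440],None,fx=2.4,fy=2.4,interpolation=cv2.INTER_CUBIC))
E
python3 k.py
```

```text
open t45.3 p [ 0.4742 -0.413   0.099 ] F [ 0.4 -0.3 -0.2] w 0.0499 g 0.0
 t47.0 p [ 0.2454 -0.6019  0.2364] F [1.  0.5 0.1] w 0.0502 g 0.0
scene
plate z 0.0818 slope [ 0.0068 -0.0107] n 1288 ((0.47281980514526367, -0.4120293855667114), (0.11189819127321243, 0.11486918479204178), 76.31037139892578)
box [ 0.6125 -0.2964] deg 82.84 487 std 0.0019 minrect ((0.6135163903236389, -0.2979162335395813), (0.1441822052001953, 0.08943118155002594), 82.88867950439453)
plate z 0.0413 slope [ 0.0047 -0.0044] n 1994 ((0.4697849154472351, 0.03585829585790634), (0.14532996714115143, 0.08765266090631485), 9.934036254882812)
bar ((0.4689783453941345, 0.035488661378622055), (0.06438802927732468, 0.014935451559722424), 10.159576416015625)
top
plate z 0.0818 slope [-0.0025 -0.0025] n 2142 ((0.47203725576400757, -0.41251301765441895), (0.11198429763317108, 0.11253129690885544), 76.39984893798828)
box [ 0.6117 -0.2979] deg 82.91 514 std 0.0019 minrect ((0.6127758622169495, -0.29845309257507324), (0.1419479101896286, 0.08774510025978088), 83.13209533691406)
plate z 0.0414 slope [-0.0009  0.0028] n 1903 ((0.46865949034690857, 0.03531038016080856), (0.14095133543014526, 0.08864574134349823), 10.171721458435059)
bar ((0.4681846499443054, 0.03482160344719887), (0.0630820244550705, 0.01422174647450447), 10.924726486206055)
```

View pics/top4.png

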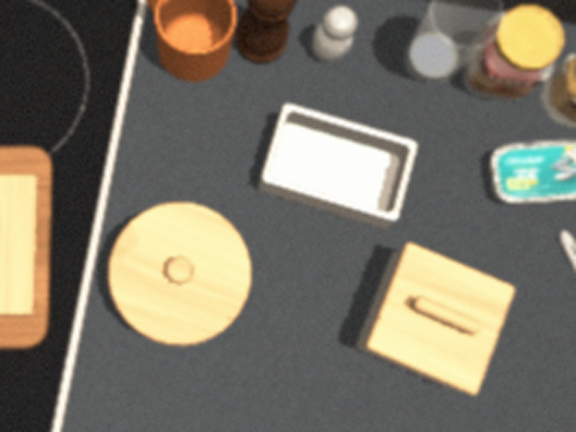

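Square lid is home: flat at (440,317), z 0.0818 with the bias. Last is the oblong lid, into the open oblong box at (338,163).

```bash
cat > l.py <<'E'
from h import *
env.command_gripper(.05,30)
go(.4701,.0353,.18,np.radians(10.1)); st("above")
env.move_straight([.4701,.0353,.0595]); env.command_gripper(0,30); st("grip")
env.move_straight([.4701,.0353,.22]); st("lift")
x,y=.613,-.2977
go(x,y,.20,np.radians(83.0)); st("hi")
env.move_straight([x,y,.0848+.014]); st("over")
r=insert(x,y,.0848)
E
python3 l.py
```

```text
above t49.7 p [0.4704 0.0345 0.1801] F [-0.2  0.1  0.2] w 0.0499 g 0.0
grip t51.4 p [0.4701 0.0353 0.0595] F [0.1 0.3 1. ] w 0.0140 g 30.0
lift t52.6 p [0.4696 0.0352 0.2191] F [-0.3  0.4 -2.5] w 0.0135 g 30.0
hi t54.1 p [ 0.6128 -0.2969  0.1993] F [ 0.  -0.7 -1.7] w 0.0134 g 30.0
over t54.9 p [ 0.6134 -0.2982  0.0998] F [-0.4 -0.6 -1.4] w 0.0137 g 30.0
down t57.4 p [ 0.6132 -0.2979  0.0858] F [-2.2 -0.   4.6] w 0.0136 g 30.0
```

```bash
cat > m.py <<'E'
from h import *
env.command_gripper(.05); st("open")
env.move_straight([.613,-.2977,.22],feed=.3)
env.set_joints([1.088,.333,.04,1.465,-.013,1.343,-.059]); st()
for n in("scene","top"):
    s=snap(n);X=cloud(s);print(n)
    plate(X,(.613,-.2977),.085,.058,.076);plate(X,(.4742,-.413),.075,.072,.09);plate(X,(.4676,-.1592),.08,.09,.107)
    cv2.imwrite(f"pics/{n}5.png",cv2.resize(s["frame"][140:320,200:440] if n=="top" else s["frame"][150:290,270:450],None,fx=2.4 if n=="top" else 4,fy=2.4 if n=="top" else 4,interpolation=cv2.INTER_CUBIC))
E
python3 m.py
```

```text
open t58.3 p [ 0.613  -0.2977  0.0853] F [ 1.2 -1.2  0.1] w 0.0499 g 0.0
 t61.0 p [ 0.2439 -0.6027  0.2364] F [ 0.7  0.4 -0.4] w 0.0499 g 0.0
scene
plate z 0.0676 slope [ 0.0174 -0.0089] n 1111 ((0.611341118812561, -0.297823429107666), (0.1456313282251358, 0.09025734663009644), 82.43492889404297)
plate z 0.0817 slope [ 0.007  -0.0092] n 1293 ((0.4731334447860718, -0.41196662187576294), (0.11233669519424438, 0.11289642751216888), 76.46176147460938)
plate z 0.0996 slope [ 0.0076 -0.0059] n 2129 ((0.4680704176425934, -0.15780135989189148), (0.13399074971675873, 0.13466718792915344), 71.97103881835938)
top
plate z 0.0675 slope [-0.0005 -0.001 ] n 1900 ((0.6106153726577759, -0.2984558641910553), (0.14394442737102509, 0.08907005190849304), 83.03956604003906)
plate z 0.0818 slope [-0.0026 -0.0026] n 2144 ((0.47199875116348267, -0.4123205244541168), (0.11160708218812943, 0.11255984008312225), 76.63507080078125)
plate z 0.0997 slope [-0.0017  0.0018] n 2622 ((0.46700525283813477, -0.1587575376033783), (0.1328747421503067, 0.1329515129327774), 55.228206634521484)
```

View pics/scene5.png

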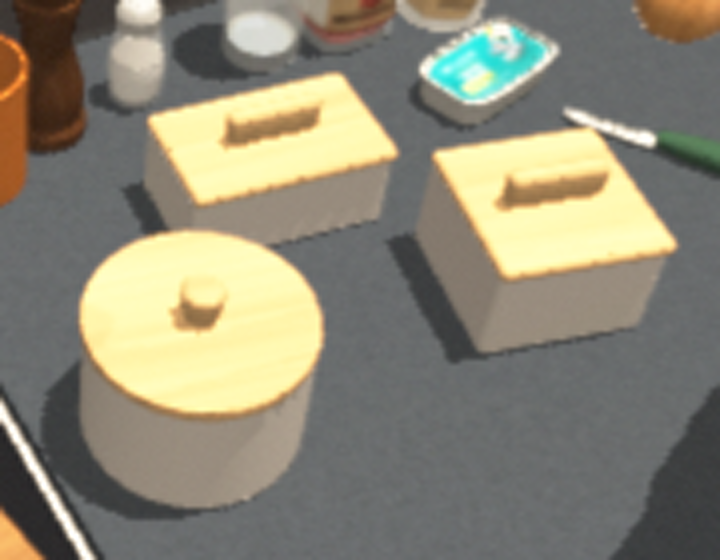

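View pics/top5.png

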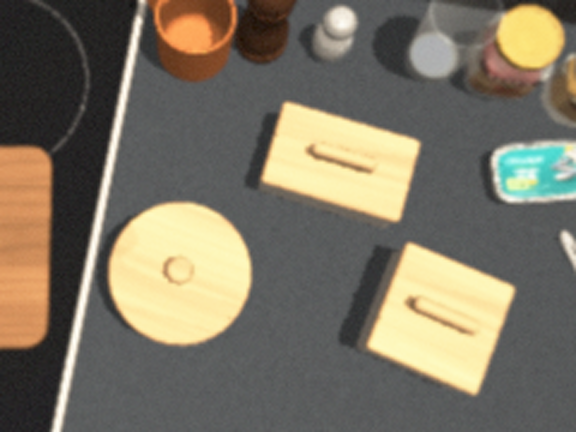

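All three lids sit flat on their own boxes: round (180,272), oblong (340,163) and square (440,317) in the top view. All three plate heights are at home plus the constant 1.6 mm depth bias.

```bash
python3 -c "
from workcell import env
print(env.sign_off(), env.read_t())"
```

```text
the job is handed in; nothing more can be done
the job is handed in; nothing more can be done
```

I put the lemon in the round box, closed all three boxes with their own lids (camera readings show each one level and fully home), and handed the job in at about 61 s; no verdict came back.

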